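# Go / no-go check of a reamed bushing

## Robot

A 6-joint arm with a two-finger parallel gripper is mounted at the origin on a cart in front of the work surface, level with it; the furniture and walls round the work are solid. World frame = base frame: x ahead of the robot, y to its left, z up, the work surface at z = 0. Lengths are in m, angles in rad, forces in N, time in s.
With the tool pointing down it reaches from about 0.3 to 0.775 m from the base axis. Payload 14.6 kg.
Tool frame: the origin (TCP) lies at the very end of the fingers, on their centre line; the grasp point (between the pads) lies 19 mm behind it (ctrl.grasp_offset is the distance from the TCP to the grasp point, in m); z points along the fingers, y is the line along which they close (so a half turn about z gives the same grasp; the last joint's range is limited). The gripper opens to 94 mm and grips with 3 to 60 N. Pads are 16 mm wide; open, the fingers measure 119 mm over their backs; the gripper's body (75 mm by 177 mm) begins 78 mm behind the grasp point.
Start: joints at [-1.367, 0.3, 1.521, -0, 1.321, -0.067], TCP at [0.147, -0.53, 0.205] pointing down, gripper open.
Joint ranges: [-3.03, 3.03], [-0.79, 2.21], [0.23, 2.52], [-1.04, 4.18], [0, 3.07], [-2.55, 2.55]. Speed limits (rad/s): [2.22, 2.22, 2.57, 3.14, 3.14, 3.14].

## Interface

Orientations are given as [roll, pitch, yaw] about the fixed x, y, z axes, in that order (R = Rz(yaw) Ry(pitch) Rx(roll)).
In Python, from station import ctrl gives the robot as it stands.
- The arm moves only by the tool step_arm, never from a script. Its argument "plan" is a list that holds one entry, the list of rows, each a list of 6 numbers: the shift along the tool's x, y, z in units of 30 mm (1.0 is 30 mm), then the turn, a rotation vector about the tool's x, y, z in units of 6 degrees (1.0 is 6 degrees). In form: [[[dx, dy, dz, wx, wy, wz], ...]]. A call has 1 to 8 rows; each row is the pose to reach, as a shift and turn from the pose commanded when the call began, along the tool's axes at that moment; what a row does not reach only later rows make up. A row lasts 1/12 s, in which the tool goes at most 41.7 mm and 7.16 degrees, less where a joint would pass 70% of its speed; a pose out of reach is approached as far as the arm can. A call with a gripper value outside its range is refused whole. "grip" is the opening, from 0 (shut) to 1 (fully open), set as the call begins (left out, the last holds). The fingers move at their own pace and stop on an object; "squeeze" is the grip in N (left out, the last holds). Time passes only in rows, so rows that repeat a pose let the fingers close. It gives the time, the measured TCP pose, the force, the opening and the grip force at its end, in the units of the state.
- ctrl.get_obs(): the state, without advancing time (a new reading comes with each control period).
- ctrl.camera(name): name is "scene" or "top" or "wrist"; returns the picture (400x640x3 uint8, red, green, blue); there is no depth.
- ctrl.camera_model(name): a dict with "intrinsics" (3x3 intrinsics, pixels), "R" (3x3) and "t" (3): a world point X has camera coordinates R X + t; the wrist camera has in their place "tool_from_camera" (4x4, takes a point from camera to tool coordinates, whose origin is the TCP and whose axes are the flange's). Camera axes: x right, y down, z forward; pixel columns grow to the right and rows downward; lengths in m; the calibration is good to about 2 mm. A picture is of the moment at which its call begins: read the wrist's pose just before it. camera_model takes no time and is no camera call.
- ctrl.hand_in(): hands the job in; it is judged then, once.
Trained networks look in the newest picture that a camera, given by its name, has taken for a name from the list of things; names that differ only in an ending like _2 or _b are one class to them, and where a whole thing is asked for, a point or a joint stands for the part that bears it (a point fixed in the world has none). Each returns a list of dicts, best first, with "confidence" (0 to 1); they miss things now and then, are a little off and sometimes report something else, mostly with a low value. They report only what shows in the picture. A call takes as long as a camera call.
- ctrl.masks_of(query, camera): "pixels" (400x640 bool, what is visible of it) and "at" ([column, row] in pixels, amid what is visible of it).
- ctrl.place_of(query, camera): "at" ([column, row] in pixels: a listed point, or the origin of a listed thing).
The state is a dict: "time_s": time; "qpos": joint angles; "joint_vel": joint speeds; "tau": joint torques, N m; "ee_pos": TCP position; "eef_rot": TCP orientation; "force": force on the tool from outside, world axes, zero at the start; "moment": the same for the moment, N m; "grip_width": finger opening in m; "grip_force": force on a finger pad.
Only numpy, scipy, OpenCV 4.12 (cv2) and the standard library are available. Lean on these libraries where they do the work, as an engineer would, in place of code of your own. Each camera call takes 0.05 s, during which the arm holds its last target. There are 200 camera calls.

## Task

Check the bore of the bushing block with the double-ended plug gauge: slide the long slim go end into the bore until its collar sits against the block, draw it out, then offer the short thick no-go end squarely to the same bore and press it lightly and steadily for a second, so that its tapered nose sits in the mouth and the bore is felt to refuse it (either face of the block will do for either end). Then lay the gauge back in its two-pronged rest, either way round, and let go. Work by feel, since the block is clamped off the middle of its bed: never force the gauge against the block (keep well under 20 N), do not lean on the block with the gripper, and leave the pliers, the tin and the spool where they are.

Things in the scene. Friction and masses are not known exactly. Their poses are not given: they have to be found in the camera images.
- gauge: Double-ended plug gauge, 136 mm long, about 180 g, round about its x axis. Origin on the axis, mid-handle. Handle: black, ribbed, 16 mm diameter, x = -35 to +35 mm; grip its middle from above, between the prongs of the rest. Go end toward +x, no-go end toward -x. It starts level in the rest, axis 50 mm above the worktop.
- go_tip (a point): Centre of the go end's tip face, gauge x = +75 mm. Go end: steel collar 28 mm diameter, x = 35 to 41 mm, then the go plug, 20 mm diameter, x = 41 to 75 mm, with a 1 mm chamfer at the tip. Home, the gauge's origin is 53 mm from the nest's origin along nest x, and the tip stands 10 mm out of the block's far face.
- nogo_tip (a point): Centre of the no-go end's tip face, gauge x = -61 mm. No-go end (no collar): steel plug 26 mm diameter, x = -35 to -53 mm, then tapering evenly to 16 mm diameter at the flat tip. Centred on the bore it stops with the tip about 5 mm inside the block's face (gauge origin about 68 mm from the nest's origin along nest x); off centre it stops with the tip at the face.
- nest: Fixed bed (nest) that carries the bushing block: dark steel plate 64 x 120 x 12 mm with two low rails along y, 21 mm high, screw heads to 24 mm. Origin on the worktop under its middle, x along the bore, y along the rails, z up. The block is firmly clamped somewhere toward the bed's +y end: its bore lies anywhere from 3 to 25 mm to the +y side of the bed's middle.
- bed_middle (a point): Point of the bed 60 mm above the worktop over its origin, beside the bore's axis. Aluminium block: 24 mm thick (faces at nest x = -12 and +12 mm), 56 mm wide along y, top at 96 mm, screw heads to 100 mm. Bore: 22 mm diameter, right through along nest x, 0.5 mm chamfers, bronze ring round each mouth, axis at this height; its nest y (+3 to +25 mm) is not measured: see or feel it.
- rest: Fixed gauge rest: dark foot 74 x 50 x 10 mm with two grey V prongs (6 mm thick, 90 degree V, 37 mm wide, tops 53 mm above the worktop) at x = -28 and +28 mm. Origin on the worktop under its middle, x along the gauge as it lies there, z up. The handle lies in both Vs, its axis 50 mm above the worktop; between the prongs 50 mm are free for the fingers.
- cutters: pliers with red handles, 53 x 152 x 14 mm, lying on the worktop; origin under the middle; a bystander
- flux_tin: small round white tin, 50 mm diameter, 19 mm high; origin under the middle; a bystander
- solder_spool: spool of white wire with black flanges, 52 mm diameter, 38 mm high; origin under the middle; a bystander

How it is judged:
On the way, in this order (a step that is already met when the one before it is completed fails the run):
1. the go end is fully home: level and in line with the bore (0.12 rad), through the block, collar within 2 mm of the face (angle between the x axis of gauge and the x axis of nest, either way round below 0.12 rad and y of gauge in the frame of nest between -0.002 and 0.03 m and z of gauge in the frame of nest between 0.055 and 0.065 m and ((x of gauge in the frame of nest between -0.055 and -0.045 m and x of go_tip in the frame of nest above 0.015 m) or (x of gauge in the frame of nest between 0.045 and 0.055 m and x of go_tip in the frame of nest below -0.015 m))), for 0.2 s.
2. the no-go end is pressed into the mouth of the bore with at least 3 N, in line (0.12 rad), its tip 2 to 9 mm inside the face (so centred) and no deeper, for half a second (angle between the x axis of gauge and the x axis of nest, either way round below 0.12 rad and y of gauge in the frame of nest between -0.002 and 0.03 m and z of gauge in the frame of nest between 0.055 and 0.065 m and contact force between gauge and nest above 3 N and ((x of nogo_tip in the frame of nest between -0.01 and -0.003 m and x of gauge in the frame of nest below -0.05 m) or (x of nogo_tip in the frame of nest between 0.003 and 0.01 m and x of gauge in the frame of nest above 0.05 m))), for 0.5 s.
At the end, for the whole second after the job is handed in: The gauge lies in both prongs of the rest, either way round: origin within 8 mm of the rest's middle along it, 4 mm across, 4 mm of 50 mm height, in line within 0.1 rad, still and released (x of gauge in the frame of rest between -0.008 and 0.008 m and y of gauge in the frame of rest between -0.004 and 0.004 m and z of gauge in the frame of rest between 0.046 and 0.054 m and angle between the x axis of gauge and the x axis of rest, either way round below 0.1 rad and linear speed of gauge below 0.02 m/s and contact force between gauge and the fingers below 0.1 N); the robot touches nothing.
It fails at once if the gauge is forced: more than 20 N between it and the block or bed (contact force between gauge and nest above 20 N).
It fails at once if a bystander (pliers, tin, spool) is moved more than 20 mm (distance of any of cutters, flux_tin, solder_spool from where it was at the start of the episode above 0.02 m).
It fails at once if the gripper or arm pushes on the block or its bed with more than 10 N (contact force between any of the fingers, the arm and nest above 10 N).
It also fails if it takes over 72 s, if anything falls off the work surface, if the arm or the gripper's body presses on something with over 40 N, if the wrist force passes 120 N, or if a joint passes its speed limit or range.

## Working session

There is one attempt and no reset: what is moved stays moved. The work goes in short steps, Python scripts to look and compute and a tool call to move; the robot and the scene stay as the last step left them, time stands still between calls to the robot, and variables do not carry over. Pictures are saved under pics/ and viewed, at most 10 in all, crops included, and the job is handed in when it is done.

Besides the shell and the picture viewer there is one more tool, called after "Request:" as name([rows], argument=value, ...), one row to a line, values as JSON. step_arm: Moves the arm, as the interface text tells. Its arguments: {"type":"object","properties":{"plan":{"type":"array","items":{"type":"array","items":{"type":"array","items":{"type":"number"}}}},"grip":{"type":"number"},"squeeze":{"type":"number"}},"required":["plan"]}

```bash
mkdir -p pics; ls; cat > h.py <<'E'
import numpy as np, cv2
from station import ctrl
from scipy.spatial.transform import Rotation as Ro
def ray(cam,px,ee=None):
    m=ctrl.camera_model(cam);K=np.array(m['intrinsics'])
    d=np.linalg.inv(K)@[px[0],px[1],1]
    if 'R' in m:
        R=np.array(m['R']);t=np.array(m['t']);return -R.T@t,R.T@d
    o=ctrl.get_obs();T=np.array(m['tool_from_camera'])
    A=Ro.from_euler('xyz',o['eef_rot']).as_matrix()
    return A@T[:3,3]+o['ee_pos'],A@T[:3,:3]@d
def atz(cam,px,z):
    c,d=ray(cam,px);return c+d*(z-c[2])/d[2]
def proj(cam,X):
    m=ctrl.camera_model(cam);c=np.array(m['R'])@X+m['t'];p=np.array(m['intrinsics'])@c;return p[:2]/p[2]
E
python3 - <<'E'
from h import *
o=ctrl.get_obs();print({k:np.round(v,3) for k,v in o.items()})
Z=dict(gauge=.05,go_tip=.05,nogo_tip=.05,nest=0,bed_middle=.06,rest=0,cutters=0,flux_tin=0,solder_spool=0)
for c in('top','scene'):
    im=ctrl.camera(c);cv2.imwrite(f'pics/{c}.png',im[:,:,::-1])
    for q,z in Z.items():
        for r in ctrl.place_of(q,c)[:2]: print(c,q,np.round(r['at'],1),round(r['confidence'],2),np.round(atz(c,r['at'],z),4))
E
```

```text
pics
{'time_s': np.float64(0.0), 'qpos': array([-1.367,  0.3  ,  1.522, -0.   ,  1.321, -0.067]), 'joint_vel': array([-0.002, -0.001,  0.   ,  0.002, -0.   , -0.001]), 'tau': array([-0.0000e+00, -5.3180e+01, -3.5274e+01,  7.1000e-02,  2.4000e-02,
       -0.0000e+00]), 'ee_pos': array([ 0.147, -0.53 ,  0.205]), 'eef_rot': array([-3.14 , -0.   ,  0.271]), 'force': array([ 0.383, -0.742, -0.788]), 'moment': array([ 0.011,  0.015, -0.033]), 'grip_force': np.float64(0.0), 'grip_width': np.float64(0.094)}
top gauge [352.8 255.4] 0.71 [ 0.4424 -0.1032  0.05  ]
top go_tip [353.3 257.6] 0.74 [ 0.4375 -0.1044  0.05  ]
top go_tip [316.8 253.7] 0.58 [ 0.4441 -0.0203  0.05  ]
top nogo_tip [379.6 258.1] 0.7 [ 0.4379 -0.1652  0.05  ]
top nogo_tip [398.7 204.6] 0.7 [ 0.5636 -0.2106  0.05  ]
top nest [334.4 172.2] 0.83 [ 0.6479 -0.0613  0.    ]
top nest [334.3 165.9] 0.71 [ 0.6642 -0.0608  0.    ]
top bed_middle [334.3 168.7] 0.8 [ 0.6428 -0.056   0.06  ]
top rest [350.1 256.2] 0.81 [ 0.4401 -0.1034  0.    ]
top rest [377.  257.4] 0.72 [ 0.439  -0.1693  0.    ]
top cutters [397.7 203.7] 0.8 [ 0.5728 -0.2214  0.    ]
top flux_tin [209.7 213.3] 0.75 [0.5347 0.2426 0.    ]
top solder_spool [356.8 125.3] 0.78 [ 0.7735 -0.1169  0.    ]
scene gauge [354.3 142.7] 0.8 [ 0.435 -0.108  0.05 ]
scene go_tip [359.6 169.8] 0.93 [ 0.4562 -0.0331  0.05  ]
scene nogo_tip [340.5 127.9] 0.64 [ 0.4474 -0.1617  0.05  ]
scene nest [281.9 199.2] 0.95 [ 0.6441 -0.0582  0.    ]
scene bed_middle [278.2 184.8] 0.65 [ 0.6462 -0.0636  0.06  ]
scene rest [353.  155.6] 0.62 [ 0.4369 -0.105   0.    ]
scene flux_tin [379.2 295.9] 0.8 [0.5364 0.2429 0.    ]
scene flux_tin [351.  158.7] 0.49 [ 0.4453 -0.0986  0.    ]
scene solder_spool [222.  193.4] 0.9 [ 0.7706 -0.1292  0.    ]
```

```bash
python3 - <<'E'
import cv2
for c,(a,b,x,y) in dict(top=(80,300,180,440),scene=(80,330,180,440)).items():
    im=cv2.imread(f'pics/{c}.png');cv2.imwrite(f'pics/{c}_c.png',cv2.resize(im[a:b,x:y],None,fx=3 if c=='top' else 2.4,fy=3 if c=='top' else 2.4,interpolation=cv2.INTER_CUBIC)[:600,:800])
E
```

```text
(no output)
```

View pics/top_c.png

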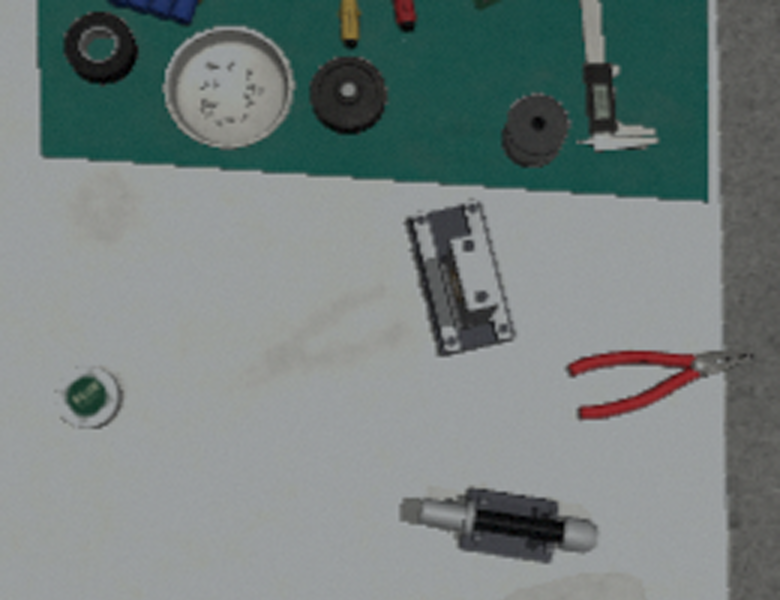

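View pics/scene_c.png

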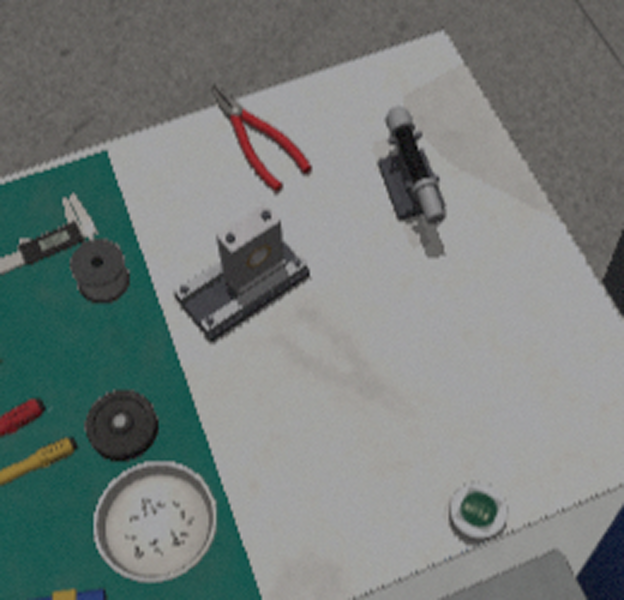

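Top view: the gauge is at crop (500,522), with its go end to the left (+y world). The nest is at (460,275), with the block toward the robot end of the bed. Scene view: the bronze ring of the bore's +x face is at crop (258,257). I'll move over the gauge for a wrist view next.

```bash
cat >> h.py <<'E'
def mv(pos,yaw):
    o=ctrl.get_obs();R0=Ro.from_euler('xyz',o['eef_rot']);R1=Ro.from_euler('xyz',[np.pi,0,yaw])
    d=R0.inv().apply(np.array(pos)-o['ee_pos'])/.03;w=np.degrees((R0.inv()*R1).as_rotvec())/6
    print('move',np.round(d,3),np.round(w,3))
E
python3 - <<'E'
from h import *
print(np.round(ctrl.camera_model('wrist')['tool_from_camera'],3),ctrl.camera_model('wrist')['intrinsics'])
for c in('top','scene'):
    m=ctrl.camera_model(c);print(c,-np.array(m['R']).T@m['t'],m['intrinsics'][0])
for a in[(315.5,250),(316,251)]:print(atz('top',a,.05))
g=atz('top',(315,250.5),.05);n=atz('top',(378.5,258),.05);print(g,n,np.degrees(np.arctan2(*(g-n)[1::-1])))
mv([.44,-.10,.27],1.45)
E
```

```text
[[-0.001 -0.968 -0.253  0.074]
 [ 1.    -0.001  0.     0.001]
 [-0.    -0.253  0.968 -0.179]
 [ 0.     0.     0.     1.   ]] [[358.84064652   0.         324.19729803]
 [  0.         358.84064652 199.18902398]
 [  0.           0.           1.        ]]
top [0.44629737 0.01174414 0.89150253] [362.56361115   0.         314.80130991]
scene [0.76985228 0.48711044 0.99627845] [480.34761358   0.         315.59149693]
[ 0.45243811 -0.01707065  0.05      ]
[ 0.45019775 -0.01827871  0.05      ]
[ 0.45127177 -0.01595175  0.05      ] [ 0.43809804 -0.1626441   0.05      ] 84.86831053978577
move [ 13.24  -11.198  -2.152] [  0.      0.    -11.261]
```

Request:
step_arm([
  [[13.2, -11.2, -2.0, 0, 0, -11.3], [13.2, -11.2, -2.0, 0, 0, -11.3], [13.2, -11.2, -2.0, 0, 0, -11.3], [13.2, -11.2, -2.0, 0, 0, -11.3], [13.2, -11.2, -2.0, 0, 0, -11.3], [13.2, -11.2, -2.0, 0, 0, -11.3], [13.2, -11.2, -2.0, 0, 0, -11.3], [13.2, -11.2, -2.0, 0, 0, -11.3]],
])

```text
time_s: 1.67
ee_pos: [0.3337, -0.2542, 0.2442]
eef_rot: [3.141, 0.0, 1.277]
force: [0.9, -0.6, -0.1]
grip_width: 0.0941
grip_force: 0.0
```

```bash
python3 - <<'E'
from h import *
o=ctrl.get_obs();print(o['time_s'],o['ee_pos'],o['eef_rot'])
mv([.44,-.10,.22],1.46)
E
```

```text
1.6667 [ 0.33369943 -0.2541651   0.24417785] [3.14093675e+00 2.66270003e-04 1.27663655e+00]
move [5.946 1.901 0.806] [ 0.006  0.003 -1.751]
```

Request:
step_arm([
  [[5.9, 1.9, 0.8, 0, 0, -1.7], [5.9, 1.9, 0.8, 0, 0, -1.7], [5.9, 1.9, 0.8, 0, 0, -1.7], [5.9, 1.9, 0.8, 0, 0, -1.7], [5.9, 1.9, 0.8, 0, 0, -1.7], [5.9, 1.9, 0.8, 0, 0, -1.7], [5.9, 1.9, 0.8, 0, 0, -1.7]],
])

```text
time_s: 2.25
ee_pos: [0.44, -0.103, 0.2195]
eef_rot: [-3.141, 0.0, 1.451]
force: [-0.0, -0.2, -0.5]
grip_width: 0.0942
grip_force: 0.0
```

```bash
python3 - <<'E'
from h import *
im=ctrl.camera('wrist');cv2.imwrite('pics/w1.png',im[:,:,::-1])
o=ctrl.get_obs();print(o['time_s'],o['ee_pos'],o['eef_rot'],o['force'])
for q,z in dict(gauge=.05,go_tip=.05,nogo_tip=.05,rest=0).items():
    for r in ctrl.place_of(q,'wrist')[:2]: print(q,np.round(r['at'],1),round(r['confidence'],2),np.round(atz('wrist',r['at'],z),4))
E
```

```text
2.3 [ 0.43971339 -0.10385067  0.21970699] [-3.14140106e+00  1.38620788e-04  1.44961271e+00] [0.11972655 0.23686636 0.02391868]
gauge [329.6 183.4] 0.69 [ 0.4452 -0.1074  0.05  ]
go_tip [327.1 101.6] 0.79 [ 0.4522 -0.0295  0.05  ]
nogo_tip [323.8 236. ] 0.85 [ 0.4326 -0.162   0.05  ]
rest [327.1 171.9] 0.6 [ 0.4435 -0.105   0.    ]
```

View pics/w1.png

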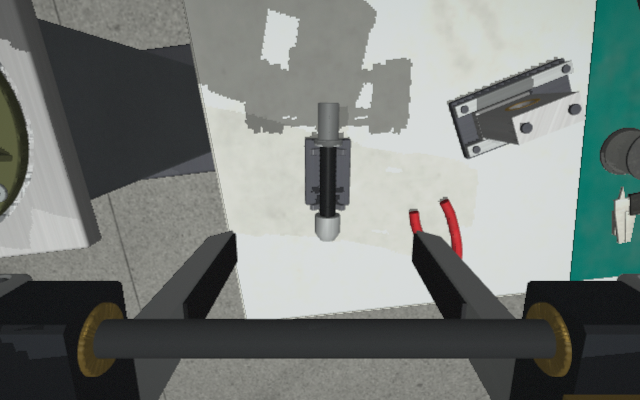

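The gauge lies nearly along tool x: go tip at about (328,102), no-go tip at about (327,240), handle column about 328. The nest is at upper right, with the bronze ring at (525,103).

```bash
python3 - <<'E'
from h import *
im=cv2.imread('pics/w1.png');g=cv2.cvtColor(im,cv2.COLOR_BGR2GRAY)
for r in (108,118,128,160,170,180,190,225,232):
    print(r,list(g[r,308:348]))
print('col',list(g[95:150,328]));print(list(g[205:248,327]))
E
```

```text
108 [np.uint8(140), np.uint8(140), np.uint8(140), np.uint8(140), np.uint8(140), np.uint8(139), np.uint8(138), np.uint8(138), np.uint8(139), np.uint8(126), np.uint8(84), np.uint8(85), np.uint8(91), np.uint8(96), np.uint8(102), np.uint8(106), np.uint8(110), np.uint8(114), np.uint8(120), np.uint8(126), np.uint8(128), np.uint8(128), np.uint8(124), np.uint8(121), np.uint8(114), np.uint8(111), np.uint8(106), np.uint8(103), np.uint8(98), np.uint8(92), np.uint8(88), np.uint8(101), np.uint8(120), np.uint8(118), np.uint8(119), np.uint8(119), np.uint8(120), np.uint8(119), np.uint8(118), np.uint8(124)]
118 [np.uint8(139), np.uint8(138), np.uint8(139), np.uint8(138), np.uint8(139), np.uint8(140), np.uint8(139), np.uint8(139), np.uint8(138), np.uint8(125), np.uint8(85), np.uint8(87), np.uint8(94), np.uint8(99), np.uint8(104), np.uint8(108), np.uint8(112), np.uint8(117), np.uint8(123), np.uint8(128), np.uint8(127), np.uint8(120), np.uint8(124), np.uint8(119), np.uint8(114), np.uint8(110), np.uint8(106), np.uint8(101), np.uint8(96), np.uint8(90), np.uint8(88), np.uint8(110), np.uint8(120), np.uint8(
[... 4920 characters left out ...]
uint8(104), np.uint8(96), np.uint8(77), np.uint8(56), np.uint8(58)]
[np.uint8(52), np.uint8(48), np.uint8(46), np.uint8(53), np.uint8(50), np.uint8(51), np.uint8(51), np.uint8(51), np.uint8(52), np.uint8(52), np.uint8(52), np.uint8(51), np.uint8(54), np.uint8(127), np.uint8(194), np.uint8(194), np.uint8(194), np.uint8(193), np.uint8(192), np.uint8(191), np.uint8(190), np.uint8(189), np.uint8(188), np.uint8(187), np.uint8(186), np.uint8(185), np.uint8(184), np.uint8(183), np.uint8(182), np.uint8(180), np.uint8(179), np.uint8(177), np.uint8(174), np.uint8(171), np.uint8(168), np.uint8(165), np.uint8(185), np.uint8(218), np.uint8(218), np.uint8(218), np.uint8(218), np.uint8(219), np.uint8(219)]
```

```bash
python3 - <<'E'
from h import *
a=atz('wrist',(328.3,102.5),.05);b=atz('wrist',(327.1,225),.05)
u=(a-b)/np.linalg.norm(a-b);org=a-.075*u;yaw=np.arctan2(u[1],u[0]);print(a,org,yaw)
# cross check handle end of nogo (x=-35) at its 26mm edge z~.061
print(atz('wrist',(327,218),.061), org-.035*u)
mv([org[0],org[1],.031],yaw)
# nest: rough view
for q,z in dict(nest=0,bed_middle=.06).items():
    for r in ctrl.place_of(q,'wrist')[:2]: print(q,np.round(r['at'],1),round(r['confidence'],2),np.round(atz('wrist',r['at'],z),4))
E
```

```text
[ 0.45335214 -0.03054262  0.05      ] [ 0.44350775 -0.10489373  0.05      ] 1.4391579736205786
[ 0.4386145  -0.13963631  0.061     ] [ 0.43891371 -0.13959092  0.05      ]
move [0.009 0.13  6.299] [0.004 0.001 0.077]
nest [509.8 108.2] 0.83 [ 0.6473 -0.0603  0.    ]
bed_middle [541.2 112.9] 0.81 [ 0.6461 -0.0637  0.06  ]
```

```bash
cat >> h.py <<'E'
def mvR(pos,R1):
    o=ctrl.get_obs();R0=Ro.from_euler('xyz',o['eef_rot'])
    print('move',np.round(R0.inv().apply(np.array(pos)-o['ee_pos'])/.03,3),np.round(np.degrees((R0.inv()*R1).as_rotvec())/6,3))
E
python3 - <<'E'
from h import *
yaw=1.815;N=Ro.from_euler('z',yaw);o=np.array([.646,-.061,0])
th=np.radians(27)
R1=N*Ro.from_matrix(np.array([[np.cos(th),0,-np.sin(th)],[0,-1,0],[-np.sin(th),0,-np.cos(th)]]).T)
cam=o+N.apply([.2,.014,.28])
p=cam-R1.apply([.074,0.001,-.179]);print(p,R1.as_euler('xyz'))
mvR(p,R1)
E
```

```text
[ 0.61867857 -0.01339214  0.15410513] [-3.14159265  0.4712389   1.815     ]
move [3.744 5.549 2.196] [-0.823 -4.447 -3.444]
```

Request:
step_arm([
  [[3.7, 5.5, 2.2, -0.8, -4.4, -3.4], [3.7, 5.5, 2.2, -0.8, -4.4, -3.4], [3.7, 5.5, 2.2, -0.8, -4.4, -3.4], [3.7, 5.5, 2.2, -0.8, -4.4, -3.4], [3.7, 5.5, 2.2, -0.8, -4.4, -3.4], [3.7, 5.5, 2.2, -0.8, -4.4, -3.4], [3.7, 5.5, 2.2, -0.8, -4.4, -3.4], [3.7, 5.5, 2.2, -0.8, -4.4, -3.4]],
])

```text
time_s: 3.27
ee_pos: [0.6169, -0.0141, 0.1539]
eef_rot: [-3.141, 0.465, 1.811]
force: [0.2, -0.9, 0.1]
grip_width: 0.0944
grip_force: 0.0
```

```bash
python3 - <<'E'
from h import *
im=ctrl.camera('wrist');cv2.imwrite('pics/w2.png',im[:,:,::-1])
o=ctrl.get_obs();print(o['time_s'],o['ee_pos'],o['eef_rot'],o['joint_vel'])
for q,z in dict(nest=0,bed_middle=.06).items():
    for r in ctrl.place_of(q,'wrist')[:2]: print(q,np.round(r['at'],1),round(r['confidence'],2),np.round(atz('wrist',r['at'],z),4))
E
```

```text
3.3167 [ 0.61688053 -0.01466065  0.15488357] [3.14058743 0.46538491 1.80905091] [-0.01046547 -0.02656593  0.00359659 -0.00305992 -0.0001685   0.00287379]
nest [344.4 159.2] 0.71 [ 0.6484 -0.061   0.    ]
bed_middle [340.8 200.9] 0.95 [ 0.6431 -0.0623  0.06  ]
```

View pics/w2.png

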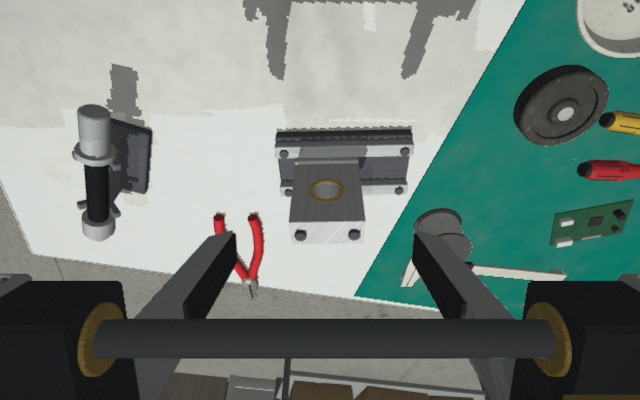

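The block's +x face spans columns about 291–364, with the bronze ring at about (327,188). The bed runs from column 276 to 413, so the block does sit on the +y side. I'll zoom in for exact pixels.

```bash
python3 - <<'E'
from h import *
im=cv2.imread('pics/w2.png');c=im[120:250,262:422];cv2.imwrite('pics/w2c.png',cv2.resize(c,None,fx=4.6,fy=4.6,interpolation=cv2.INTER_CUBIC))
h=cv2.cvtColor(im,cv2.COLOR_BGR2HSV).astype(int)
m=(h[...,0]>10)&(h[...,0]<30)&(h[...,1]>80);mm=np.zeros_like(m);mm[165:210,300:355]=m[165:210,300:355]
ys,xs=np.nonzero(mm);print(len(xs),xs.min(),xs.max(),ys.min(),ys.max());pts=np.c_[xs,ys].astype(np.float32)
print(cv2.fitEllipse(cv2.convexHull(pts)))
E
```

```text
277 309 344 179 201
((326.4770202636719, 190.01275634765625), (23.193025588989258, 35.67543029785156), 88.02145385742188)
```

View pics/w2c.png

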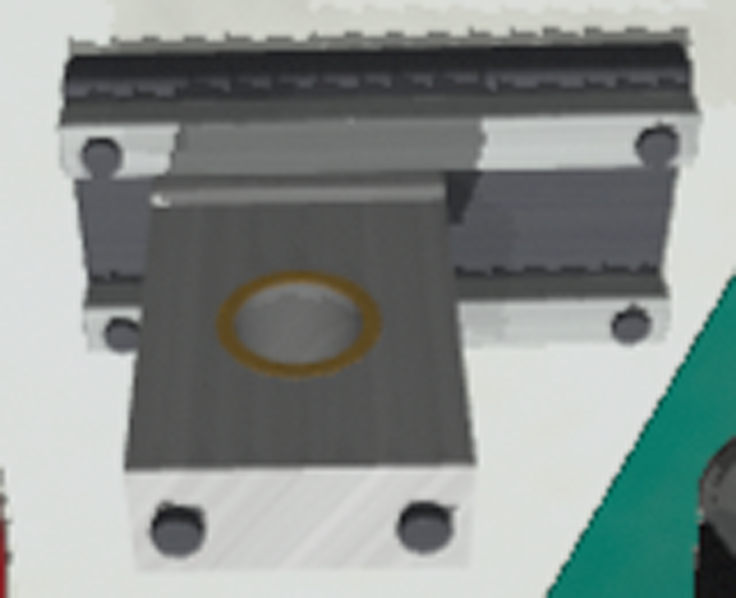

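```bash
cat > fit.py <<'E'
from h import *
from scipy.optimize import least_squares
P=np.array([[60,124],[697,112],[125,470],[474,466],[137,571],[470,567],[299,325],[90,350],[665,343]])/4.6+[261.6,119.6]
def X(b):return np.array([[32,60,21],[32,-60,21],[12,b+28,96],[12,b-28,96],[-12,b+28,96],[-12,b-28,96],[12,b,60],[-32,60,21],[-32,-60,21]])/1e3
m=ctrl.camera_model('wrist');K=np.array(m['intrinsics']);T=np.array(m['tool_from_camera'])
A=Ro.from_euler('xyz',[3.14058743,.46538491,1.80905091]);ee=np.array([0.61688053,-0.01466065,0.15488357])
def res(p,full=False):
    W=X(p[3]*10)@Ro.from_euler('z',p[2]).as_matrix().T+[p[0],p[1],p[4]]
    c=A.inv().apply(W-ee);c=(c-T[:3,3])@T[:3,:3];c=Ro.from_rotvec([p[5],p[6],0]).apply(c)
    q=c@K.T;q=q[:,:2]/q[:,2:]
    r=q-P
    return r if full else np.r_[r.ravel(),p[4]/.002,p[5]/.004,p[6]/.004]
s=least_squares(res,[.646,-.061,1.815,1.4,0,0,0],x_scale=[.01,.01,.01,1,.001,.001,.001])
print(s.x);print(np.round(res(s.x,True),1))
N=Ro.from_euler('z',s.x[2]);b=s.x[3]/100
print('bore',np.array([s.x[0],s.x[1],.06])+N.apply([0,b,0]))
E
python3 fit.py
```

```text
[ 6.47590913e-01 -6.46862801e-02  1.83251203e+00  1.56042785e+00
 -2.29734709e-03  5.93904991e-03  4.11028927e-04]
[[-0.2 -2.4]
 [ 0.8 -2.7]
 [ 0.4  0.3]
 [-0.1 -0.1]
 [ 0.5 -0.2]
 [-0.7 -0.5]
 [-0.1 -0.2]
 [ 0.8  3.8]
 [-1.5  3.1]]
bore [ 0.632518  -0.0687237  0.06     ]
```

```bash
sed -i 's/def X(b):return/def X(b,r=30):return/; s/\[32,60,21\],\[32,-60,21\]/[r,60,21],[r,-60,21]/; s/\[-32,60,21\],\[-32,-60,21\]/[-r,60,21],[-r,-60,21]/; s/X(p\[3\]\*10)/X(p[3]*10,p[7]*10)/; s/1.4,0,0,0\]/1.4,0,0,0,3]/; s/.001,.001,.001\]/.001,.001,.001,1]/' fit.py; python3 fit.py
```

```text
[ 6.46602938e-01 -6.12949765e-02  1.83190821e+00  1.54646872e+00
 -6.22133849e-04  1.67430142e-03  3.70983603e-04  2.81386614e+00]
[[-0.4  0.6]
 [ 1.   0.4]
 [-0.2  0. ]
 [ 0.5 -0.4]
 [-0.  -0.1]
 [-0.3 -0.3]
 [-0.1 -0.6]
 [-0.2  0.8]
 [-0.4  0. ]]
bore [ 0.63166245 -0.06528726  0.06      ]
```

```bash
python3 - <<'E'
from h import *
mv([.4435,-.1049,.14],1.4392)
E
```

```text
move [-1.159 -6.328  1.147] [0.841 4.392 3.465]
```

Request:
step_arm([
  [[-1.16, -6.33, 1.15, 0.84, 4.39, 3.47], [-1.16, -6.33, 1.15, 0.84, 4.39, 3.47], [-1.16, -6.33, 1.15, 0.84, 4.39, 3.47], [-1.16, -6.33, 1.15, 0.84, 4.39, 3.47], [-1.16, -6.33, 1.15, 0.84, 4.39, 3.47], [-1.16, -6.33, 1.15, 0.84, 4.39, 3.47], [-1.16, -6.33, 1.15, 0.84, 4.39, 3.47], [-1.16, -6.33, 1.15, 0.84, 4.39, 3.47]],
])

```text
time_s: 4.08
ee_pos: [0.4442, -0.1046, 0.1397]
eef_rot: [3.141, 0.002, 1.44]
force: [0.7, 0.2, -0.0]
grip_width: 0.0943
grip_force: 0.0
```

```bash
python3 - <<'E'
from h import *
mv([.4435,-.1049,.031],1.4392)
print(ctrl.get_obs()['eef_rot'])
im=ctrl.camera('wrist');cv2.imwrite('pics/w3.png',im[:,:,::-1])
g=cv2.cvtColor(im,cv2.COLOR_RGB2GRAY)
for q in('gauge','go_tip','nogo_tip'):
    for r in ctrl.place_of(q,'wrist')[:1]: print(q,np.round(r['at'],1),round(r['confidence'],2),np.round(atz('wrist',r['at'],.05),4))
for r in range(70,300,15): 
    k=g[r,290:360].astype(int);d=np.abs(np.diff(k));i=np.nonzero(d>25)[0]+290.5;print(r,i[:8])
E
```

```text
move [-0.004 -0.022  3.624] [0.003 0.023 0.008]
[3.14128752e+00 2.36617680e-03 1.44001983e+00]
gauge [324.9 200.2] 0.61 [ 0.4457 -0.1021  0.05  ]
go_tip [320.4  96.8] 0.56 [ 0.4522 -0.0253  0.05  ]
nogo_tip [323.2 269.8] 0.61 [ 0.4367 -0.1596  0.05  ]
70 []
85 []
100 [308.5]
115 [308.5]
130 [308.5]
145 [295.5 349.5 350.5]
160 [293.5 294.5 311.5 350.5 351.5]
175 [293.5 294.5 311.5 332.5 333.5 350.5 351.5]
190 [294.5 312.5 332.5 350.5 351.5]
205 [294.5 295.5 303.5 332.5 349.5 350.5 351.5]
220 [294.5 295.5 308.5 349.5 350.5]
235 [300.5 305.5 312.5 332.5 333.5 341.5 344.5 345.5]
250 [306.5 338.5 339.5]
265 [307.5 308.5 337.5 338.5]
280 []
295 []
```

Request:
step_arm([
  [[0, 0, 1.2, 0, 0, 0], [0, 0, 2.4, 0, 0, 0], [0, -0.02, 3.3, 0, 0, 0], [0, -0.02, 3.62, 0, 0, 0], [0, -0.02, 3.62, 0, 0, 0], [0, -0.02, 3.62, 0, 0, 0]],
])

```text
time_s: 4.78
ee_pos: [0.4436, -0.1039, 0.0308]
eef_rot: [-3.14, 0.001, 1.442]
force: [0.6, 0.6, -0.8]
grip_width: 0.094
grip_force: 0.0
```

Request:
step_arm([
  [[0, 0, 0, 0, 0, 0], [0, 0, 0, 0, 0, 0], [0, 0, 0, 0, 0, 0], [0, 0, 0, 0, 0, 0], [0, 0, 0, 0, 0, 0], [0, 0, 0, 0, 0, 0], [0, 0, 0, 0, 0, 0], [0, 0, 0, 0, 0, 0]],
], grip=0, squeeze=35)

```text
time_s: 5.45
ee_pos: [0.4429, -0.1041, 0.0301]
eef_rot: [-3.139, 0.001, 1.441]
force: [-0.4, -0.3, 0.9]
grip_width: 0.0441
grip_force: 0.0
```

Request:
step_arm([
  [[0, 0, 0, 0, 0, 0], [0, 0, 0, 0, 0, 0], [0, 0, 0, 0, 0, 0], [0, 0, 0, 0, 0, 0], [0, 0, 0, 0, 0, 0], [0, 0, 0, 0, 0, 0]],
])

```text
time_s: 5.95
ee_pos: [0.4429, -0.1041, 0.03]
eef_rot: [-3.139, 0.001, 1.441]
force: [0.2, 0.2, -0.3]
grip_width: 0.015
grip_force: 35.0
```

```bash
python3 - <<'E'
from h import *
o=ctrl.get_obs();print(o['time_s'],o['ee_pos'],o['eef_rot'],o['force'],o['grip_width'],o['grip_force'])
E
```

```text
5.95 [ 0.44291629 -0.10414154  0.03001161] [-3.13932849e+00  1.21884323e-03  1.44079726e+00] [ 0.24165624  0.17685719 -0.30929773] 0.015002653667419229 34.9994820356369
```

```bash
cat >> h.py <<'E'
NO=np.array([.6466,-.0613,0]);NY=1.832;N=Ro.from_euler('z',NY)
def nest(p): return N.inv().apply(np.array(p)-NO)
def fromnest(x,y,z): return NO+N.apply([x,y,z])
def st():
    o=ctrl.get_obs();n=nest(o['ee_pos']);f=N.inv().apply(o['force'])
    print('t',round(o['time_s'],2),'nest mm',np.round(n*1e3,2),'rot',np.round(o['eef_rot'],4),'dyaw',round(o['eef_rot'][2]-NY,4),'f_nest',np.round(f,2),'M',np.round(N.inv().apply(o['moment']),3),'w',round(o['grip_width'],4))
E
python3 - <<'E'
from h import *
st();mv(fromnest(-.102,.0155,.14),1.833)
E
```

```text
t 5.95 nest mm [ 11.21 207.84  30.01] rot [-3.1393e+00  1.2000e-03  1.4408e+00] dyaw -0.3912 f_nest [ 0.11 -0.28 -0.31] M [-0.051  0.044  0.009] w 0.015
move [-1.048  7.358 -3.682] [-0.024  0.007 -3.745]
```

Request:
step_arm([
  [[0, 0, -0.8, 0, 0, 0], [0, 0, -1.6, 0, 0, 0], [0, 0, -2.6, 0, 0, 0], [0, 0.2, -3.6, 0, 0, 0], [-0.2, 1.2, -3.7, 0, 0, -0.6], [-0.4, 2.5, -3.7, 0, 0, -1.4], [-0.6, 3.8, -3.7, 0, 0, -2.2], [-0.8, 5.1, -3.7, 0, 0, -2.8]],
])

```text
time_s: 6.62
ee_pos: [0.5933, -0.1481, 0.1407]
eef_rot: [-3.139, 0.001, 1.738]
force: [-0.2, -1.2, -0.7]
grip_width: 0.0153
grip_force: 35.0
```

```bash
python3 - <<'E'
from h import *
st();mv(fromnest(-.102,.0155,.14),1.833)
E
```

```text
t 6.62 nest mm [-70.08  73.89 140.74] rot [-3.1394e+00  7.0000e-04  1.7385e+00] dyaw -0.0935 f_nest [-1.12  0.55 -0.69] M [-0.008  0.017  0.004] w 0.0153
move [-0.878  2.037  0.021] [-0.021  0.005 -0.903]
```

Request:
step_arm([
  [[-0.5, 1.1, 0, 0, 0, -0.5], [-0.88, 2.04, 0.02, 0, 0, -0.9], [-0.88, 2.04, 0.02, 0, 0, -0.9], [-0.88, 2.04, 1.2, 0, 0, -0.9], [-0.88, 2.04, 2.4, 0, 0, -0.9], [-0.88, 2.04, 3.2, 0, 0, -0.9], [-0.88, 2.04, 3.35, 0, 0, -0.9], [-0.88, 2.04, 3.35, 0, 0, -0.9]],
])

```text
time_s: 7.28
ee_pos: [0.6552, -0.1636, 0.0387]
eef_rot: [-3.136, -0.001, 1.828]
force: [-0.2, 0.0, -0.8]
grip_width: 0.0151
grip_force: 35.0
```

```bash
python3 - <<'E'
from h import *
im=ctrl.camera('wrist');cv2.imwrite('pics/w4.png',im[:,:,::-1])
st();mv(fromnest(-.102,.0155,.04),1.833)
E
```

```text
t 7.33 nest mm [-101.64   17.08   40.86] rot [-3.1393e+00  4.0000e-04  1.8281e+00] dyaw -0.0039 f_nest [ 0.05 -0.2  -1.01] M [-0.094  0.017  0.04 ] w 0.0152
move [-0.012  0.053  0.029] [-0.022  0.004 -0.047]
```

View pics/w4.png

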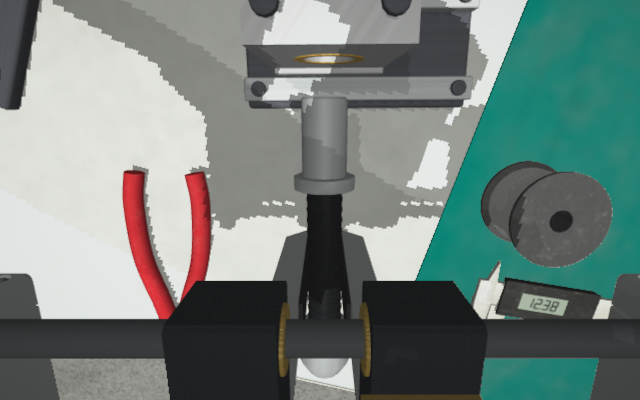

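The gauge (axis column about 324.5, tip row about 98) stands in front of the bore. The ring on the near face is at about (329,58), so there is a few pixels' offset to work out.

```bash
python3 - <<'E'
from h import *
im=cv2.imread('pics/w4.png');h=cv2.cvtColor(im,cv2.COLOR_BGR2HSV).astype(int);g=cv2.cvtColor(im,cv2.COLOR_BGR2GRAY).astype(int)
m=(h[...,0]>8)&(h[...,0]<30)&(h[...,1]>80);mm=np.zeros_like(m);mm[45:75,280:380]=m[45:75,280:380]
ys,xs=np.nonzero(mm);print(xs.min(),xs.max(),ys.min(),ys.max());e=cv2.fitEllipse(cv2.convexHull(np.c_[xs,ys].astype(np.float32)));print(e)
def edges(r,lo,hi):
    d=np.abs(np.diff(g[r,lo:hi]));i=np.nonzero(d>14)[0]+lo+.5;return i
for r in(105,120,140,160,183,188,215,235):print(r,edges(r,285,365))
def nx(px,x):
    c,d=ray('wrist',px);c=nest(c);d=N.inv().apply(d);return (c+d*(x-c[0])/d[0])*1e3
print('ring nest',nx(e[0],-.012),nx((xs.min(),e[0][1]),-.012),nx((xs.max(),e[0][1]),-.012))
for p in[(324.5,100),(324.5,183),(324,240)]:print('axis',nest(atz('wrist',p,.06))*1e3)
E
```

```text
294 363 53 63
((328.5706787109375, 58.231502532958984), (10.579197883605957, 70.11661529541016), 89.51433563232422)
105 [289.5 300.5 301.5 302.5 306.5 307.5 308.5 311.5]
120 [300.5 301.5 346.5 347.5]
140 [301.5 346.5 347.5]
160 [301.5 346.5]
183 [293.5 294.5 354.5]
188 [294.5 353.5 354.5]
215 [285.5 293.5 294.5 297.5 306.5 307.5 340.5 341.5]
235 [288.5 289.5 290.5 291.5 306.5 307.5 340.5 341.5 356.5 357.5 358.5 359.5]
ring nest [-12.          14.57706509  75.2419087 ] [-12.          27.56880968  75.79224791] [-12.           1.54532291  74.68987516]
axis [-26.9646881   16.20626679  60.        ]
axis [-63.31524868  16.37023193  60.        ]
axis [-90.90627882  16.73159945  60.        ]
```

```bash
python3 - <<'E'
from h import *
for p in[(328.6,58.2),(324.2,58.2),(324.2,110),(324.2,185)]:print(nest(atz('wrist',p,.06))*1e3)
E
```

```text
[-10.17810999  14.42156729  60.        ]
[-10.16888206  16.25555767  60.        ]
[-31.12464717  16.35451962  60.        ]
[-64.24436549  16.51092489  60.        ]
```

Request:
step_arm([
  [[0.0, 0.07, 0.02, -0.02, 0, -0.05], [0.2, 0.07, 0.02, -0.02, 0, -0.05], [0.3, 0.07, 0.02, -0.02, 0, -0.05], [0.3, 0.07, 0.02, -0.02, 0, -0.05], [0.3, 0.07, 0.02, -0.02, 0, -0.05]],
])

```text
time_s: 7.75
ee_pos: [0.6562, -0.1543, 0.0402]
eef_rot: [3.141, 0.001, 1.834]
force: [0.3, -0.2, -2.3]
grip_width: 0.0152
grip_force: 35.0
```

```bash
cat > look.py <<'E'
from h import *
import sys
im=cv2.cvtColor(ctrl.camera('wrist'),cv2.COLOR_RGB2BGR);cv2.imwrite('pics/%s.png'%sys.argv[1],im)
h=cv2.cvtColor(im,cv2.COLOR_BGR2HSV).astype(int);g=cv2.cvtColor(im,cv2.COLOR_BGR2GRAY).astype(int)
m=(h[...,0]>8)&(h[...,0]<30)&(h[...,1]>80);mm=np.zeros_like(m);mm[30:110,270:385]=m[30:110,270:385]
ys,xs=np.nonzero(mm);print(xs.min(),xs.max(),ys.min(),ys.max());c=((xs.min()+xs.max())/2,(ys.min()+ys.max())/2)
print('ring',c,nest(atz('wrist',c,.06))*1e3)
for r in(120,140,160,185):
    i=np.nonzero(np.abs(np.diff(g[r,285:365]))>14)[0]+285.5;print(r,i[:6],i[-2:])
st()
E
python3 look.py w5; python3 -c "
from h import *
st()"
```

```text
289 356 78 84
ring (np.float64(322.5), np.float64(81.0)) [-10.12855934  15.31132452  60.        ]
120 [345.5 346.5] [345.5 346.5]
140 [300.5 301.5 346.5 347.5] [346.5 347.5]
160 [301.5 346.5] [301.5 346.5]
185 [293.5 354.5] [293.5 354.5]
t 7.8 nest mm [-92.51  14.86  40.02] rot [3.1415e+00 7.0000e-04 1.8338e+00] dyaw 0.0018 f_nest [ 0.22  0.17 -1.26] M [-0.099  0.057  0.011] w 0.0148
t 7.8 nest mm [-92.51  14.86  40.02] rot [3.1415e+00 7.0000e-04 1.8338e+00] dyaw 0.0018 f_nest [ 0.22  0.17 -1.26] M [-0.099  0.057  0.011] w 0.0148
```

Request:
step_arm([
  [[0.05, -0.017, 0, 0, 0, 0], [0.12, -0.017, 0, 0, 0, 0], [0.18, -0.017, 0, 0, 0, 0], [0.23, -0.017, 0, 0, 0, 0], [0.28, -0.017, 0, 0, 0, 0], [0.28, -0.017, 0, 0, 0, 0]],
])

```text
time_s: 8.3
ee_pos: [0.6533, -0.1463, 0.0395]
eef_rot: [-3.141, 0.0, 1.834]
force: [0.4, -0.3, -0.8]
grip_width: 0.0154
grip_force: 35.0
```

```bash
python3 look.py w6
```

```text
291 357 102 102
ring (np.float64(324.0), np.float64(102.0)) [-10.1935505   15.31781465  60.        ]
120 [300.5 301.5 347.5] [301.5 347.5]
140 [301.5 346.5 347.5] [346.5 347.5]
160 [301.5 346.5] [301.5 346.5]
185 [293.5 294.5 354.5] [294.5 354.5]
t 8.35 nest mm [-84.03  15.52  39.49] rot [-3.1412e+00  3.0000e-04  1.8336e+00] dyaw 0.0016 f_nest [-0.22  0.36  0.04] M [-0.091  0.042 -0.017] w 0.0149
```

Request:
step_arm([
  [[0.05, 0, 0, 0, 0, 0], [0.1, 0, 0, 0, 0, 0], [0.15, 0, 0, 0, 0, 0], [0.2, 0, 0, 0, 0, 0], [0.25, 0, 0, 0, 0, 0], [0.25, 0, 0, 0, 0, 0]],
])

```text
time_s: 8.85
ee_pos: [0.6513, -0.1391, 0.0395]
eef_rot: [-3.141, 0.0, 1.834]
force: [-0.7, -0.6, -1.9]
grip_width: 0.0152
grip_force: 35.0
```

```bash
python3 -c "
from h import *
st()"
```

```text
t 8.85 nest mm [-76.36  15.52  39.5 ] rot [-3.1412e+00  3.0000e-04  1.8337e+00] dyaw 0.0017 f_nest [-0.4   0.87 -1.93] M [-0.114  0.097  0.067] w 0.0152
```

Request:
step_arm([
  [[0.1, 0, 0, 0, 0, 0], [0.2, 0, 0, 0, 0, 0], [0.3, 0, 0, 0, 0, 0], [0.4, 0, 0, 0, 0, 0], [0.5, 0, 0, 0, 0, 0], [0.6, 0, 0, 0, 0, 0], [0.65, 0, 0, 0, 0, 0], [0.65, 0, 0, 0, 0, 0]],
])

```text
time_s: 9.52
ee_pos: [0.6462, -0.1202, 0.0395]
eef_rot: [-3.141, 0.0, 1.834]
force: [0.8, -0.5, -2.4]
grip_width: 0.0148
grip_force: 35.0
```

```bash
python3 -c "
from h import *
st()"
```

```text
t 9.52 nest mm [-56.82  15.55  39.53] rot [-3.1412e+00  3.0000e-04  1.8338e+00] dyaw 0.0018 f_nest [-0.66 -0.63 -2.36] M [-0.104  0.099 -0.001] w 0.0148
```

Sliding in freely. Now I'll creep until the collar touches.

Request:
step_arm([
  [[0.03, 0, 0, 0, 0, 0], [0.06, 0, 0, 0, 0, 0], [0.08, 0, 0, 0, 0, 0], [0.08, 0, 0, 0, 0, 0]],
])

```text
time_s: 9.85
ee_pos: [0.6457, -0.1182, 0.0395]
eef_rot: [-3.141, 0.0, 1.833]
force: [-0.6, -0.3, -0.5]
grip_width: 0.015
grip_force: 35.0
```

Request:
step_arm([
  [[0.02, 0, 0, 0, 0, 0], [0.04, 0, 0, 0, 0, 0], [0.04, 0, 0, 0, 0, 0]],
])

```text
time_s: 10.1
ee_pos: [0.6454, -0.117, 0.0395]
eef_rot: [-3.141, 0.0, 1.833]
force: [0.0, 0.6, -1.2]
grip_width: 0.0151
grip_force: 35.0
```

```bash
python3 -c "
from h import *
st()"
```

```text
t 10.1 nest mm [-53.53  15.6   39.5 ] rot [-3.1412e+00  3.0000e-04  1.8335e+00] dyaw 0.0015 f_nest [ 0.58 -0.18 -1.22] M [-0.09   0.048  0.003] w 0.0151
```

Request:
step_arm([
  [[0.02, 0, 0, 0, 0, 0], [0.03, 0, 0, 0, 0, 0], [0.03, 0, 0, 0, 0, 0]],
])

```text
time_s: 10.35
ee_pos: [0.6451, -0.1162, 0.0395]
eef_rot: [-3.141, 0.0, 1.834]
force: [0.1, -0.3, -2.1]
grip_width: 0.0153
grip_force: 35.0
```

Request:
step_arm([
  [[0.01, 0, 0, 0, 0, 0], [0.02, 0, 0, 0, 0, 0], [0.02, 0, 0, 0, 0, 0]],
])

```text
time_s: 10.6
ee_pos: [0.645, -0.1156, 0.0395]
eef_rot: [-3.141, 0.0, 1.834]
force: [-0.2, -0.2, -0.4]
grip_width: 0.0151
grip_force: 35.0
```

```bash
python3 -c "
from h import *
st()"
```

```text
t 10.6 nest mm [-52.04  15.61  39.48] rot [-3.1412e+00  3.0000e-04  1.8335e+00] dyaw 0.0015 f_nest [-0.15  0.22 -0.39] M [-0.072  0.028  0.032] w 0.0151
```

Request:
step_arm([
  [[0.01, 0, 0, 0, 0, 0], [0.02, 0, 0, 0, 0, 0], [0.02, 0, 0, 0, 0, 0]],
])

```text
time_s: 10.85
ee_pos: [0.6449, -0.1155, 0.0395]
eef_rot: [-3.141, 0.001, 1.833]
force: [0.8, -3.6, -1.6]
grip_width: 0.015
grip_force: 35.0
```

Request:
step_arm([
  [[0.01, 0, 0, 0, 0, 0], [0.02, 0, 0, 0, 0, 0], [0.02, 0, 0, 0, 0, 0]],
])

```text
time_s: 11.1
ee_pos: [0.6449, -0.1154, 0.0396]
eef_rot: [3.141, 0.002, 1.833]
force: [2.8, -7.9, -3.2]
grip_width: 0.015
grip_force: 35.0
```

```bash
python3 -c "
from h import *
st()
im=ctrl.camera('wrist');cv2.imwrite('pics/w7.png',cv2.resize(im[80:220,260:400,::-1],None,fx=4,fy=4,interpolation=cv2.INTER_CUBIC))"
```

```text
t 11.1 nest mm [-51.88  15.6   39.64] rot [3.1414e+00 1.8000e-03 1.8331e+00] dyaw 0.0011 f_nest [-8.4  -0.67 -3.21] M [-0.165  1.441 -0.028] w 0.015
```

View pics/w7.png

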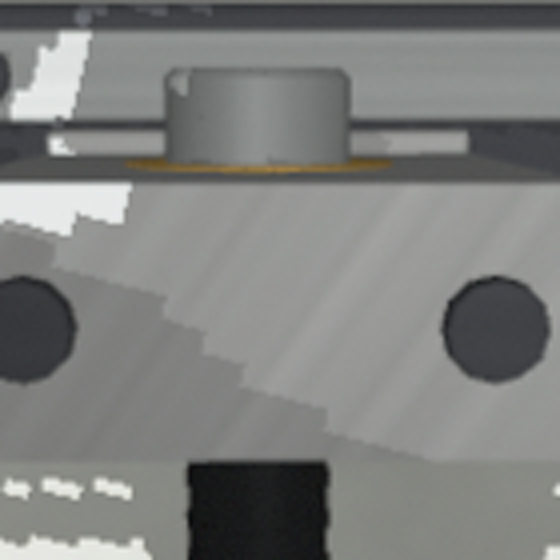

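The collar seats against the face with about 8 N, and the tip shows beyond the far face. Now I'll draw it out.

Request:
step_arm([
  [[-0.03, 0, 0, 0, 0, 0], [-0.2, 0, 0, 0, 0, 0], [-0.45, 0, 0, 0, 0, 0], [-0.75, 0, 0, 0, 0, 0], [-1.05, 0, 0, 0, 0, 0], [-1.4, 0, 0, 0, 0, 0], [-1.8, 0, 0, 0, 0, 0], [-1.85, 0, 0, 0, 0, 0]],
])

```text
time_s: 11.82
ee_pos: [0.6594, -0.1705, 0.0394]
eef_rot: [-3.141, 0.001, 1.832]
force: [-0.7, 0.4, -1.5]
grip_width: 0.0149
grip_force: 35.0
```

```bash
python3 -c "
from h import *
st();mv(fromnest(.100,.0156,.14),1.8335)"
```

```text
t 11.82 nest mm [-108.84   15.86   39.43] rot [-3.1415e+00  8.0000e-04  1.8318e+00] dyaw -0.0002 f_nest [ 0.54  0.62 -1.52] M [-0.083  0.07  -0.031] w 0.0149
move [ 6.959  0.007 -3.357] [-0.001  0.007 -0.016]
```

Request:
step_arm([
  [[0, 0, -1.2, 0, 0, 0], [0, 0, -2.4, 0, 0, 0], [0, 0, -3.4, 0, 0, 0], [0.8, 0, -3.4, 0, 0, 0], [2.0, 0, -3.4, 0, 0, 0], [3.3, 0, -3.4, 0, 0, 0], [4.6, 0, -3.4, 0, 0, 0], [5.8, 0, -3.4, 0, 0, 0]],
])

```text
time_s: 12.48
ee_pos: [0.6131, 0.0017, 0.1415]
eef_rot: [-3.141, 0.0, 1.833]
force: [1.4, 0.9, -0.7]
grip_width: 0.015
grip_force: 35.0
```

```bash
python3 -c "
from h import *
st();mv(fromnest(.090,.0156,.0395),1.8335)"
```

```text
t 12.48 nest mm [ 69.46  16.06 141.52] rot [-3.1413e+00  1.0000e-04  1.8333e+00] dyaw 0.0013 f_nest [ 0.48 -1.58 -0.73] M [-0.144  0.048  0.001] w 0.015
move [0.685 0.017 3.401] [-0.003  0.001 -0.002]
```

Request:
step_arm([
  [[0.69, 0.017, 0, 0, 0, 0], [0.69, 0.017, 0, 0, 0, 0], [0.69, 0.017, 1.1, 0, 0, 0], [0.69, 0.017, 2.2, 0, 0, 0], [0.69, 0.017, 3.1, 0, 0, 0], [0.69, 0.017, 3.4, 0, 0, 0], [0.69, 0.017, 3.4, 0, 0, 0], [0.69, 0.017, 3.4, 0, 0, 0]],
])

```text
time_s: 13.15
ee_pos: [0.6097, 0.0196, 0.0405]
eef_rot: [3.141, 0.001, 1.833]
force: [0.5, -1.1, -0.8]
grip_width: 0.0147
grip_force: 35.0
```

```bash
python3 -c "
from h import *
st();mv(fromnest(.075,.0156,.0395),1.8335)
c='scene';im=ctrl.camera(c);p=proj(c,fromnest(.012,.0155,.06));x,y=int(p[0]),int(p[1])
cv2.imwrite('pics/s2.png',cv2.resize(im[y-50:y+50,x-60:x+60,::-1],None,fx=5,fy=5,interpolation=cv2.INTER_CUBIC))"
```

```text
t 13.15 nest mm [87.71 14.79 40.48] rot [3.1412e+00 5.0000e-04 1.8330e+00] dyaw 0.001 f_nest [-1.15 -0.25 -0.83] M [-0.055  0.091  0.028] w 0.0147
move [-0.424 -0.027  0.033] [ 0.004  0.005 -0.004]
```

View pics/s2.png

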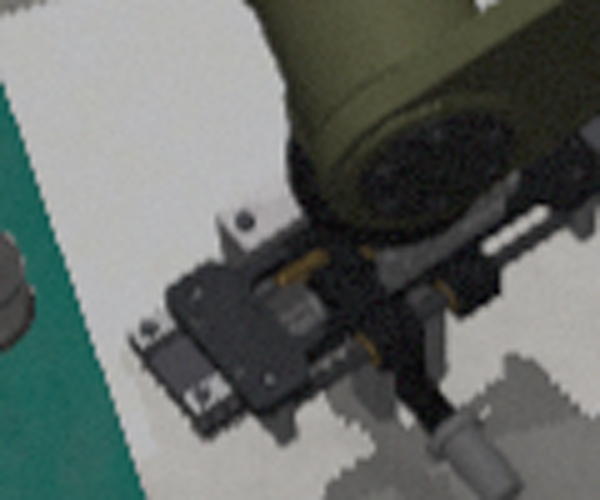

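The arm hides the mouth in the scene view (only the block's corner shows, about (250,220) in the crop). I'll go by feel.

Request:
step_arm([
  [[0, -0.025, 0.033, 0, 0, 0], [-0.1, -0.025, 0.033, 0, 0, 0], [-0.2, -0.025, 0.033, 0, 0, 0], [-0.3, -0.025, 0.033, 0, 0, 0], [-0.37, -0.025, 0.033, 0, 0, 0], [-0.37, -0.025, 0.033, 0, 0, 0]],
])

```text
time_s: 13.7
ee_pos: [0.6114, 0.0086, 0.0386]
eef_rot: [-3.141, 0.0, 1.833]
force: [0.2, 0.3, -2.0]
grip_width: 0.0151
grip_force: 35.0
```

```bash
python3 -c "
from h import *
st();mv(fromnest(.0691,.0156,.0395),1.8335)"
```

```text
t 13.7 nest mm [76.6  16.01 38.61] rot [-3.1415e+00  4.0000e-04  1.8329e+00] dyaw 0.0009 f_nest [ 0.22 -0.23 -2.04] M [-0.086  0.085  0.056] w 0.0151
move [-0.25   0.013 -0.03 ] [-0.001  0.004 -0.005]
```

Request:
step_arm([
  [[0, 0.013, -0.03, 0, 0, 0], [0, 0.013, -0.03, 0, 0, 0], [-0.05, 0.013, -0.03, 0, 0, 0], [-0.1, 0.013, -0.03, 0, 0, 0], [-0.14, 0.013, -0.03, 0, 0, 0], [-0.14, 0.013, -0.03, 0, 0, 0], [-0.14, 0.013, -0.03, 0, 0, 0]],
])

```text
time_s: 14.28
ee_pos: [0.6126, 0.0051, 0.0393]
eef_rot: [-3.141, 0.0, 1.833]
force: [0.1, -0.3, -1.3]
grip_width: 0.015
grip_force: 35.0
```

```bash
python3 -c "
from h import *
st();mv(fromnest(.0691,.0156,.0395),1.8335)"
```

```text
t 14.28 nest mm [72.96 15.66 39.31] rot [-3.1412e+00  3.0000e-04  1.8334e+00] dyaw 0.0014 f_nest [-0.32  0.01 -1.33] M [-0.058  0.109 -0.02 ] w 0.015
move [-0.129  0.002 -0.006] [-0.004  0.003 -0.001]
```

Request:
step_arm([
  [[-0.02, 0, 0, 0, 0, 0], [-0.04, 0, 0, 0, 0, 0], [-0.06, 0, 0, 0, 0, 0], [-0.06, 0, 0, 0, 0, 0]],
])

```text
time_s: 14.62
ee_pos: [0.6131, 0.0033, 0.0394]
eef_rot: [-3.141, 0.0, 1.833]
force: [0.4, 0.2, -1.3]
grip_width: 0.0149
grip_force: 35.0
```

Request:
step_arm([
  [[-0.01, 0, 0, 0, 0, 0], [-0.03, 0, 0, 0, 0, 0], [-0.03, 0, 0, 0, 0, 0]],
])

```text
time_s: 14.87
ee_pos: [0.6134, 0.0025, 0.0393]
eef_rot: [-3.141, 0.0, 1.833]
force: [0.2, 0.7, -1.4]
grip_width: 0.0149
grip_force: 35.0
```

```bash
python3 -c "
from h import *
st()"
```

```text
t 14.87 nest mm [70.24 15.64 39.35] rot [-3.1412e+00  3.0000e-04  1.8334e+00] dyaw 0.0014 f_nest [ 0.61 -0.38 -1.41] M [-0.118  0.095 -0.012] w 0.0149
```

Request:
step_arm([
  [[-0.02, 0, 0, 0, 0, 0], [-0.03, 0, 0, 0, 0, 0], [-0.03, 0, 0, 0, 0, 0]],
])

```text
time_s: 15.12
ee_pos: [0.6135, 0.0018, 0.0394]
eef_rot: [-3.141, 0.0, 1.834]
force: [-1.1, 0.4, -1.6]
grip_width: 0.0153
grip_force: 35.0
```

Request:
step_arm([
  [[-0.01, 0, 0, 0, 0, 0], [-0.02, 0, 0, 0, 0, 0], [-0.02, 0, 0, 0, 0, 0]],
])

```text
time_s: 15.37
ee_pos: [0.6136, 0.0013, 0.0393]
eef_rot: [-3.141, -0.0, 1.834]
force: [-1.7, 3.2, -0.6]
grip_width: 0.0151
grip_force: 35.0
```

```bash
python3 -c "
from h import *
st()"
```

```text
t 15.37 nest mm [69.03 15.67 39.34] rot [-3.1410e+00 -1.0000e-04  1.8335e+00] dyaw 0.0015 f_nest [ 3.55  0.78 -0.58] M [-0.033 -0.476 -0.006] w 0.0151
```

The nose seats at the expected depth. Now I'll press to about 8 N and hold.

Request:
step_arm([
  [[-0.01, 0, 0, 0, 0, 0], [-0.02, 0, 0, 0, 0, 0], [-0.02, 0, 0, 0, 0, 0], [-0.02, 0, 0, 0, 0, 0], [-0.02, 0, 0, 0, 0, 0], [-0.02, 0, 0, 0, 0, 0], [-0.02, 0, 0, 0, 0, 0], [-0.02, 0, 0, 0, 0, 0]],
])

```text
time_s: 16.03
ee_pos: [0.6137, 0.0011, 0.0393]
eef_rot: [-3.141, -0.0, 1.834]
force: [-3.2, 5.4, 0.0]
grip_width: 0.015
grip_force: 35.0
```

```bash
python3 -c "
from h import *
st()"
```

```text
t 16.03 nest mm [68.75 15.67 39.33] rot [-3.1410e+00 -5.0000e-04  1.8337e+00] dyaw 0.0017 f_nest [6.03 1.66 0.04] M [ 0.019 -0.987 -0.015] w 0.015
```

Request:
step_arm([
  [[-0.008, 0, 0, 0, 0, 0], [-0.008, 0, 0, 0, 0, 0], [-0.008, 0, 0, 0, 0, 0], [-0.008, 0, 0, 0, 0, 0], [-0.008, 0, 0, 0, 0, 0], [-0.008, 0, 0, 0, 0, 0], [-0.008, 0, 0, 0, 0, 0], [-0.008, 0, 0, 0, 0, 0]],
])

```text
time_s: 16.7
ee_pos: [0.6137, 0.001, 0.0393]
eef_rot: [-3.141, -0.001, 1.834]
force: [-2.5, 6.6, 0.2]
grip_width: 0.0149
grip_force: 35.0
```

```bash
python3 -c "
from h import *
st()"
```

```text
t 16.7 nest mm [68.65 15.7  39.3 ] rot [-3.1408e+00 -7.0000e-04  1.8337e+00] dyaw 0.0017 f_nest [6.96 0.68 0.25] M [ 0.104 -1.222 -0.047] w 0.0149
```

Request:
step_arm([
  [[0.03, 0, 0, 0, 0, 0], [0.2, 0, 0, 0, 0, 0], [0.5, 0, 0, 0, 0, 0], [0.8, 0, 0, 0, 0, 0], [0.9, 0, -0.8, 0, 0, 0], [0.9, 0, -2.0, 0, 0, 0], [0.9, 0, -3.2, 0, 0, 0], [0.9, 0, -3.4, 0, 0, 0]],
])

```text
time_s: 17.37
ee_pos: [0.6089, 0.0273, 0.1478]
eef_rot: [3.134, 0.003, 1.834]
force: [1.5, -0.2, 0.1]
grip_width: 0.0149
grip_force: 35.0
```

```bash
python3 -c "
from h import *
st();mv([.4429,-.1041,.14],1.4408)"
```

```text
t 17.37 nest mm [ 95.33  13.49 147.83] rot [3.1337e+00 2.8000e-03 1.8341e+00] dyaw 0.0021 f_nest [-0.62 -1.43  0.14] M [-0.105  0.037  0.016] w 0.0149
move [-2.788 -6.486  0.217] [0.08  0.011 3.756]
```

Request:
step_arm([
  [[-0.4, -1.0, 0.1, 0, 0, 0.5], [-0.9, -2.1, 0.1, 0, 0, 1.2], [-1.4, -3.3, 0.2, 0, 0, 2.0], [-1.9, -4.5, 0.2, 0, 0, 2.8], [-2.4, -5.6, 0.2, 0, 0, 3.5], [-2.8, -6.45, 0.2, 0, 0, 3.76], [-2.8, -6.45, 0.2, 0, 0, 3.76], [-2.8, -6.45, 0.2, 0, 0, 3.76]],
])

```text
time_s: 18.03
ee_pos: [0.4414, -0.1052, 0.1355]
eef_rot: [3.141, 0.001, 1.438]
force: [0.3, -0.2, -1.2]
grip_width: 0.015
grip_force: 35.0
```

```bash
python3 -c "
from h import *
st();mv([.4429,-.1041,.036],1.4408);print(ctrl.get_obs()['joint_vel'])"
```

```text
t 18.03 nest mm [ 10.6  209.55 135.53] rot [3.1412e+00 6.0000e-04 1.4383e+00] dyaw -0.3937 f_nest [-0.27 -0.26 -1.25] M [-0.106  0.042  0.022] w 0.015
move [0.044 0.043 3.318] [ 0.004  0.005 -0.024]
[ 0.03499012  0.02772924 -0.03758855  0.00388641  0.00140212  0.00570944]
```

Request:
step_arm([
  [[0.04, 0.04, 0.8, 0, 0, -0.02], [0.04, 0.04, 1.8, 0, 0, -0.02], [0.04, 0.04, 2.4, 0, 0, -0.02], [0.04, 0.04, 2.5, 0, 0, -0.02], [0.04, 0.04, 2.5, 0, 0, -0.02], [0.04, 0.04, 2.5, 0, 0, -0.02]],
])

```text
time_s: 18.53
ee_pos: [0.4441, -0.1036, 0.0612]
eef_rot: [3.141, 0.001, 1.443]
force: [-0.0, -0.4, -1.6]
grip_width: 0.0148
grip_force: 35.0
```

```bash
python3 -c "
from h import *
st();mv([.4429,-.1041,.0305],1.4408)"
```

```text
t 18.53 nest mm [ 11.45 206.59  61.23] rot [3.1409e+00 5.0000e-04 1.4427e+00] dyaw -0.3893 f_nest [-0.33  0.14 -1.62] M [-0.065  0.011  0.023] w 0.0148
move [-0.021 -0.037  1.024] [0.006 0.005 0.018]
```

Request:
step_arm([
  [[-0.02, -0.035, 0.3, 0, 0, 0.02], [-0.02, -0.035, 0.6, 0, 0, 0.02], [-0.02, -0.035, 0.8, 0, 0, 0.02], [-0.02, -0.035, 0.9, 0, 0, 0.02], [-0.02, -0.035, 0.95, 0, 0, 0.02], [-0.02, -0.035, 0.95, 0, 0, 0.02]],
])

```text
time_s: 19.03
ee_pos: [0.442, -0.1044, 0.0317]
eef_rot: [-3.141, 0.0, 1.44]
force: [0.3, 0.1, -1.7]
grip_width: 0.0151
grip_force: 35.0
```

```bash
python3 -c "
from h import *
st();mv([.4429,-.1041,.0305],1.4408)"
```

```text
t 19.03 nest mm [ 11.19 208.77  31.66] rot [-3.1409e+00  3.0000e-04  1.4396e+00] dyaw -0.3924 f_nest [ 0.06 -0.35 -1.75] M [-0.094  0.053  0.009] w 0.0151
move [0.014 0.028 0.039] [-0.007  0.003 -0.011]
```

Request:
step_arm([
  [[0.01, 0.02, 0.02, 0, 0, 0], [0.01, 0.02, 0.04, 0, 0, 0], [0.01, 0.02, 0.04, 0, 0, 0], [0.01, 0.02, 0.04, 0, 0, 0]],
])

```text
time_s: 19.37
ee_pos: [0.4428, -0.1042, 0.0309]
eef_rot: [3.142, 0.001, 1.44]
force: [-1.1, -0.5, -1.2]
grip_width: 0.0152
grip_force: 35.0
```

Request:
step_arm([
  [[0, 0, 0, 0, 0, 0], [0, 0, 0, 0, 0, 0], [0, 0, 0, 0, 0, 0], [0, 0, 0, 0, 0, 0], [0, 0, 0, 0, 0, 0]],
], grip=0.45)

```text
time_s: 19.78
ee_pos: [0.4428, -0.1042, 0.0308]
eef_rot: [-3.141, 0.0, 1.44]
force: [-0.1, -0.4, 0.7]
grip_width: 0.0412
grip_force: 0.0
```

```bash
python3 -c "
from h import *
st()"
```

```text
t 19.78 nest mm [ 11.19 207.98  30.8 ] rot [-3.1415e+00  5.0000e-04  1.4397e+00] dyaw -0.3923 f_nest [-0.39  0.2   0.69] M [-0.054  0.03  -0.063] w 0.0412
```

Released. I'll lift straight up and check.

Request:
step_arm([
  [[0, 0, -0.5, 0, 0, 0], [0, 0, -1.3, 0, 0, 0], [0, 0, -2.4, 0, 0, 0], [0, 0, -3.5, 0, 0, 0], [0, 0, -4.6, 0, 0, 0], [0, 0, -5.6, 0, 0, 0], [0, 0, -6.3, 0, 0, 0], [0, 0, -6.3, 0, 0, 0]],
])

```text
time_s: 20.45
ee_pos: [0.4442, -0.1045, 0.224]
eef_rot: [3.135, 0.002, 1.44]
force: [0.4, -0.3, 0.6]
grip_width: 0.0418
grip_force: 0.0
```

```bash
python3 - <<'E'
from h import *
im=ctrl.camera('wrist');cv2.imwrite('pics/w9.png',im[:,:,::-1]);st()
g=cv2.cvtColor(im,cv2.COLOR_RGB2GRAY).astype(int)
for r in(110,120,170,180,228):
    i=np.nonzero(np.abs(np.diff(g[r,300:350]))>20)[0]+300.5;print(r,i)
print(g[95:110,328],g[232:246,327])
for q in('gauge','go_tip','nogo_tip','rest'):
    for r in ctrl.place_of(q,'wrist')[:1]: print(q,np.round(r['at'],1),round(r['confidence'],2),np.round(atz('wrist',r['at'],0 if q=='rest' else .05),4))
E
```

```text
t 20.5 nest mm [ 10.88 207.35 221.51] rot [3.1380e+00 1.1000e-03 1.4398e+00] dyaw -0.3922 f_nest [-1.06 -0.89 -0.47] M [-0.038  0.081 -0.01 ] w 0.0419
110 [310.5 311.5]
120 [310.5 311.5]
170 [313.5 314.5 329.5 330.5 343.5 344.5]
180 [313.5 314.5 329.5 330.5 343.5 344.5]
228 [309.5 310.5 334.5]
[151 152 152 151 151 148 129 107 113 113 112 113 113 112 112] [179 179 175 170 163 167 206 229 230 230 230 230 229 230]
gauge [323.8 180.2] 0.95 [ 0.4433 -0.1033  0.05  ]
go_tip [321.6  97.3] 0.88 [ 0.451  -0.0245  0.05  ]
nogo_tip [320.1 233.7] 0.64 [ 0.4312 -0.1577  0.05  ]
rest [321.  172.1] 0.74 [ 0.4389 -0.1033  0.    ]
```

View pics/w9.png

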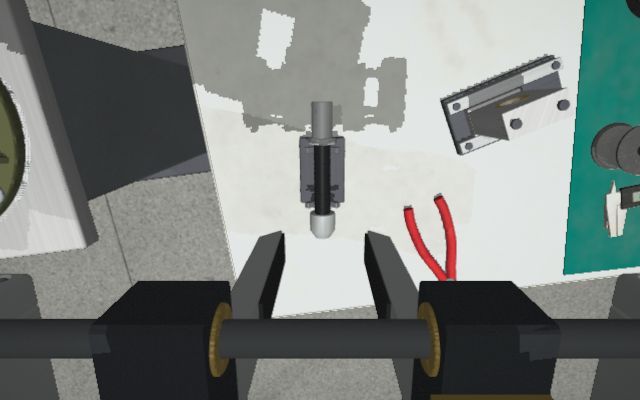

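The gauge lies centred and level in both prongs, with the handle at (322,180), go tip at (322,101) and no-go tip at (322,237). That matches the starting view, and the pliers, nest and spool are undisturbed.

```bash
python3 -c "
from h import *
print(ctrl.hand_in())"
```

```text
the job is handed in; nothing more can be done
None
```

I checked the bore, put the gauge back in its rest and handed the job in. The go end went fully home (about 8 N at the collar), the no-go end was refused about 5 mm in (pressed at 3.5–7 N for over a second), and the pliers and spool looked unmoved; I didn't recheck the tin, but the arm never went near it.

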